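Load the specimen reader, trim it and start it

TASK

Draw the reader's sample tray out from under its hood, stand every specimen pot that is on the bench (the 52 mm white ones) upright in the tray, one to a bay, and slide the loaded tray fully home under the hood. Only then flip the clear cover on the control pod right back so that it stays up, turn the knob beneath it until its pointer is on the black index mark, shut the cover again, and last press the start plunger down to its stop and let it come up. Leave the pots in the tray and do not disturb the other things on the bench.

Things in the scene. Friction and masses are not known exactly. Their poses are not given: they have to be found in the camera images.
- pot0_center (a point): specimen pot: plain white upright cylinder with a white screw cap, 40 mm across and 52 mm high, 70 g (varies); this point is its centre, 26 mm above its underside; its z axis points out of the cap. May be absent (None).
- pot1_center (a point): specimen pot: plain white upright cylinder with a white screw cap, 40 mm across and 52 mm high, 70 g (varies); this point is its centre, 26 mm above its underside; its z axis points out of the cap. May be absent (None).
- pot2_center (a point): specimen pot: plain white upright cylinder with a white screw cap, 40 mm across and 52 mm high, 70 g (varies); this point is its centre, 26 mm above its underside; its z axis points out of the cap. May be absent (None).
- pot3_center (a point): specimen pot: plain white upright cylinder with a white screw cap, 40 mm across and 52 mm high, 70 g (varies); this point is its centre, 26 mm above its underside; its z axis points out of the cap. May be absent (None).
- tray_floor (a point): centre of the upper face of the sample tray's floor, 12 mm above the bench; moves with the tray. Aluminium, four square bays in a row along its y axis, bay centres at y = -81, -27, +27, +81 mm from this point (x = 0), each 50 x 50 mm inside, with walls 4 mm thick and 12 mm high above the floor. Any pot in any bay. x points into the reader, along the slide, z up.
- tray_post (a point): centre of the upper, graspable part of the tray's handle: a black upright post 16 mm in diameter whose top is 78 mm above the bench; this point is 60 mm above the bench, 120 mm in front (-x of the tray) of the tray's centre. A flat strip 16 mm wide, top 12 mm above the bench, joins it to the tray.
- cover_handle (a point): centre of the barrel grip of the flip cover: lies along the hinge direction (its y axis), 24 mm long and 14 mm thick, on a thin stem 33 mm above the cover's top plate near its front edge (135 mm above the bench when shut). Moves with the cover.
- knob_grip (a point): middle of the grip bar of the trim knob under the cover, on the knob's axis, 84 mm above the bench. The bar is 42 mm long, 12 mm thick, its top 96 mm above the bench, on a low skirt 40 mm across (top 62 mm above the bench). The knob's -x axis runs along the bar and towards the end that has the white pointer line; z is up.
- knob (a joint): angle of the knob in rad, grows clockwise seen from above, range -1.3 to 1.3; at 0 the pointer points to the pod's front (-x of the pod). Light friction (0.04 N m), stays where it is left.
- dial (a joint): angle of the black index mark on the metal dial ring round the knob, in rad, counted like the knob's: the pointer is on the mark when joint knob equals joint dial. The ring is stiff and keeps its place.
- dial_mark (a point): the black index mark on the metal dial ring, 32 mm from the knob's axis, on the pod's top; the ring's -x axis points from the knob's axis to the mark.
- plunger_top (a point): centre of the top face of the start plunger's round black head, 32 mm in diameter, 98 mm above the bench at rest, on the pod 100 mm to the -y side of the knob's axis. Moves with the plunger.
- plunger (a joint): travel of the spring plunger in m: 0 = up at rest, 0.014 = down on its stop; 2 N starts it and about 7.6 N holds it on the stop; springs back up.
- tray (a joint): position of the sliding tray in m: 0 = fully home under the reader's hood (against its stop), 0.12 = fully out (stop); slides straight along the tray's x, with 2 N of friction, and stays where it is left
- reader: bench reader; its origin, on the bench, is below the tray's centre when home; x points to its rear. White hood 276 mm wide (y), 105 mm high, front face 50 mm in front (-x) of the origin; tunnel clear to 79 mm above the bench. With the tray fully out the bay centres lie 70 mm in front of the hood's face.
- pod: control pod, a grey box 50 mm high; origin on the bench below the knob's axis, x to its rear, z up. It reaches 60 mm in front of and 85 mm behind the origin, 70 mm to +y and 145 mm to -y.
- cover_hinge (a point): middle of the flip cover's hinge line, 51 mm above the bench and 70 mm behind the knob's axis, with the pod's axes (y along the hinge line). The clear cover is a box open below and behind, 104 mm wide, reaching 118 mm in front of this point and 51 mm above it; shut, its barrel grip is 108 mm in front of and 84 mm above the hinge line.
- cover (a joint): angle of the flip cover in rad: 0 = shut, 1.5 = leaned right back on its stop; its grip circles about the hinge line, up and to the rear. It weighs 120 g and turns freely: let go at a small angle it falls shut; let go beyond 1.15 rad it falls back to its stop and stays.
- bottle: bystander, to be left alone: tall round reagent bottle 42 mm across and 105 mm high, standing among the pots; its origin is at its underside
- cup: bystander, to be left alone: small open cup 56 mm across, 35 mm high
- dishes: bystander, to be left alone: clear stack of dishes 60 mm across, 45 mm high
Mind the look-alikes: they are no part of the job. What is shaped like the part that bears pot3_center but red or turquoise is not meant.

How it is judged:
On the way, in this order (a step that is already met when the one before it is completed fails the run):
1. every pot present stands in a bay of the tray (x of pot0_center in the frame of tray_floor between -0.014 and 0.014 m and y of pot0_center in the frame of tray_floor between -0.106 and 0.106 m and z of pot0_center in the frame of tray_floor between 0.02 and 0.031 m and angle between each of pot0_center, pot1_center, pot2_center, pot3_center's own z axis and vertical below 0.15 rad and x of pot1_center in the frame of tray_floor between -0.014 and 0.014 m and y of pot1_center in the frame of tray_floor between -0.106 and 0.106 m and z of pot1_center in the frame of tray_floor between 0.02 and 0.031 m and x of pot2_center in the frame of tray_floor between -0.014 and 0.014 m and y of pot2_center in the frame of tray_floor between -0.106 and 0.106 m and z of pot2_center in the frame of tray_floor between 0.02 and 0.031 m and x of pot3_center in the frame of tray_floor between -0.014 and 0.014 m and y of pot3_center in the frame of tray_floor between -0.106 and 0.106 m and z of pot3_center in the frame of tray_floor between 0.02 and 0.031 m), for 0.2 s.
2. the loaded tray is fully home under the hood (all of step 1 and value of joint tray below 0.005 m), for 0.2 s.
3. the cover is propped right back (value of joint cover above 1.35 rad), for 0.3 s.
4. the knob's pointer is on the index mark, the cover still up (angle between the x axis of knob_grip and the x axis of dial_mark, either way round below 0.13 rad and value of joint cover above 1.2 rad), for 0.3 s.
5. the cover is shut (value of joint cover below 0.06 rad), for 0.2 s.
6. the plunger is down on its stop (value of joint plunger above 0.012 m and value of joint cover below 0.1 rad), for 0.05 s.
At the end, for the whole second after the job is handed in: All pots present stand upright (0.15 rad) on the tray's floor in bays, at rest; tray within 6 mm of home; pointer within 0.13 rad of the mark; cover shut (0.06 rad); plunger pressed last, to within 2 mm of its stop, and up again (3 mm) (all of step 1 and value of joint tray below 0.006 m and value of joint cover below 0.06 rad and angle between the x axis of knob_grip and the x axis of dial_mark, either way round below 0.13 rad and value of joint plunger below 0.003 m and linear speed of each of pot0, pot1, pot2, pot3 below 0.02 m/s); the robot touches nothing.
It fails at once if a bystander is shifted by over 4 cm (distance of any of bottle, cup, dishes from where it was at the start of the episode above 0.04 m).
It fails at once if a bystander is tipped over (angle between any of bottle, cup, dishes's own z axis and vertical above 0.5 rad).
Of pot0, pot1, pot2, pot3 only 2 to 4 are there at a start; the rules pass over those that are not, and their reading is None.
At some moment in a run one of pot0, pot1, pot2, pot3 may be knocked a few centimetres aside while the robot is not near it.
It also fails if it takes over 210 s, if anything falls off the work surface, if the arm or the gripper's body presses on something with over 40 N, if the wrist force passes 120 N, or if a joint passes its speed limit or range.

ROBOT

A 6-joint arm with a two-finger parallel gripper is mounted at the origin on the work surface. World frame = base frame: x ahead of the robot, y to its left, z up, the work surface at z = 0. Lengths are in m, angles in rad, forces in N, time in s.
With the tool pointing down it reaches from about 0.35 to 0.875 m from the base axis. Payload 4.2 kg.
Tool frame: the origin (TCP) lies midway between the tips of the shut fingers; the grasp point (between the pads) lies 19 mm behind it; z points along the fingers, y is the line along which they close (so a half turn about z gives the same grasp; the last joint's range is limited). The gripper opens to 85 mm and grips with 20 to 120 N. Pads are 22 mm wide; open, the fingers measure 114 mm over their backs; the gripper's body (76 mm by 85 mm) begins 54 mm behind the grasp point. The pads swing forward as they close: fully open they stand 13 mm farther back than shut.
Start: joints at [1.572, 0.385, 0.008, 0, -1.194, -0.259], TCP at [0.159, 0.604, 0.231] pointing down, gripper open.
Joint ranges: [-3.14, 3.14], [-1.21, 2.06], [-1.07, 1.41], [-3.16, 2.05], [-2.99, -0.16], [-3.1, 3.1]. Speed limits (rad/s): [2.79, 2.79, 3.14, 3.14, 3.14, 3.14].

INTERFACE

Orientations are given as a unit quaternion [x, y, z, w].
In Python, from bench import * gives the robot as it stands.
- The arm moves only by the shell command python3 -m jog 'ROWS'. ROWS is JSON, a list of rows, each a list of 5 numbers: the shift along the tool's x, y, z normalised to -1 to 1, where 1 is 0.3 m, then the turn about the tool's z normalised to -1 to 1, where 1 is 90 degrees, then the opening, from 0 (shut) to 1 (fully open). In form: [[dx, dy, dz, yaw, jaw], ...]. A call has 1 to 20 rows; each row is the pose to reach, as a shift and turn from the pose commanded when the call began, along the tool's axes at that moment; what a row does not reach only later rows make up. A row lasts 1/8 s, in which the tool goes at most 62.5 mm and 10.7 degrees, less where a joint would pass 70% of its speed; a pose out of reach is approached as far as the arm can. A call with a number of a shift or a turn outside -1 to 1 is refused whole. A call with a gripper value outside its range is refused whole. The fingers move at their own pace and stop on an object; the grip force is fixed at half the most. Time passes only in rows, so rows that repeat a pose let the fingers close. It gives the time, the measured TCP pose, the force, the opening and the grip force at its end, in the units of the state.
- get_obs(): the state, without advancing time (a new reading comes with each control period).
- get_image(name): name is "scene" or "side" or "wrist"; returns (picture, depth): 400x640x3 uint8, red, green, blue; 400x640 float32, m along the optical axis (not along the pixel's ray), 0 where there is no reading.
- get_calibration(name): a dict with "vertical_fov" (degrees; the focal length in pixels is half the picture's height over the tangent of half this angle, whatever the lens; pixels are square), "cx", "cy" (the principal point, pixels), "world_from_camera" (4x4, takes a point from camera to world coordinates); the wrist camera has in their place "tool_from_camera" (4x4, takes a point from camera to tool coordinates, whose origin is the TCP and whose axes are the flange's). Camera axes: x right, y down, z forward; pixel columns grow to the right and rows downward; lengths in m; the calibration is good to about 2 mm. A picture is of the moment at which its call begins: read the wrist's pose just before it. get_calibration takes no time and is no camera call.
- finish_job(): hands the job in; it is judged then, once.
The state is a dict: "t": time; "qpos": joint angles; "joint_velocities": joint speeds; "joint_torque": joint torques, N m; "tool_pos": TCP position; "tcp_rot": TCP orientation; "force": force on the tool from outside, world axes, zero at the start; "wrist_torque": the same for the moment, N m; "finger_gap": opening from 0.0 (shut) to 1.0 (fully open); "grip_force": force on a finger pad.
Only numpy, scipy, OpenCV 4.12 (cv2) and the standard library are available. Lean on these libraries where they do the work, as an engineer would, in place of code of your own. Each camera call takes 0.05 s, during which the arm holds its last target. There are 200 camera calls.

## Working session

There is one attempt and no reset: what is moved stays moved. The work goes in short steps, Python scripts to look and compute and a shell command to move; the robot and the scene stay as the last step left them, time stands still between calls to the robot, and variables do not carry over. Pictures are saved under pics/ and viewed, at most 14 in all, crops included, and the job is handed in when it is done.

```bash
ls; mkdir -p pics; python3 - <<'E'
from bench import *
import cv2,numpy as np
o=get_obs();print({k:np.round(v,3) for k,v in o.items()})
for n in("scene","side","wrist"):
    im,d=get_image(n);np.savez("pics/%s0.npz"%n,im=im,d=d);cv2.imwrite("pics/%s0.png"%n,im[:,:,::-1]);c=get_calibration(n);print(n,c)
E
```

```text
pics
{'t': np.float64(0.0), 'qpos': array([ 1.572e+00,  3.860e-01,  7.000e-03, -1.000e-03, -1.194e+00,
       -2.590e-01]), 'joint_velocities': array([-0.001,  0.001, -0.001,  0.001,  0.   , -0.001]), 'joint_torque': array([ 0.0000e+00, -3.9229e+01,  1.8841e+01,  4.1860e+00, -5.0000e-03,
        0.0000e+00]), 'tool_pos': array([0.159, 0.604, 0.23 ]), 'tcp_rot': array([ 0.992, -0.129, -0.   ,  0.001]), 'force': array([-0.309,  0.026,  0.459]), 'wrist_torque': array([-0.061, -0.005, -0.019]), 'grip_force': np.float64(0.0), 'finger_gap': np.float64(1.004)}
scene {'vertical_fov': 53.52454175078117, 'cx': 320.47188773996527, 'cy': 200.03287268886038, 'world_from_camera': array([[ 0.58892302,  0.50187985, -0.63347162,  1.16723089],
       [ 0.80808284, -0.35295665,  0.4716182 , -0.47411071],
       [ 0.01310765, -0.78964436, -0.61342479,  0.77312594],
       [ 0.        ,  0.        ,  0.        ,  1.        ]])}
side {'vertical_fov': 47.019450668435276, 'cx': 320.2827740831344, 'cy': 194.31100168162385, 'world_from_camera': array([[ 0.91892646, -0.29622731,  0.26042952,  0.19980426],
       [-0.39390544, -0.65521872,  0.64461378, -0.72664241],
       [-0.02031391, -0.69493727, -0.71878338,  0.94724515],
       [ 0.        ,  0.        ,  0.        ,  1.        ]])}
wrist {'vertical_fov': 64.86562990022242, 'cx': 323.39196436870753, 'cy': 200.33152727212047, 'tool_from_camera': array([[-6.14019907e-05, -9.60820558e-01, -2.77171159e-01,
         6.99166921e-02],
       [ 9.99999995e-01, -3.89377486e-05, -8.65522989e-05,
         1.12064480e-03],
       [ 7.23688072e-05, -2.77171163e-01,  9.60820556e-01,
        -1.41318611e-01],
       [ 0.00000000e+00,  0.00000000e+00,  0.00000000e+00,
         1.00000000e+00]])}
```

View pics/scene0.png

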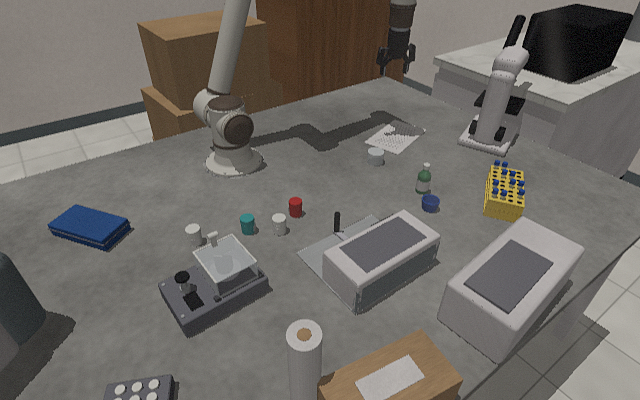

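View pics/side0.png

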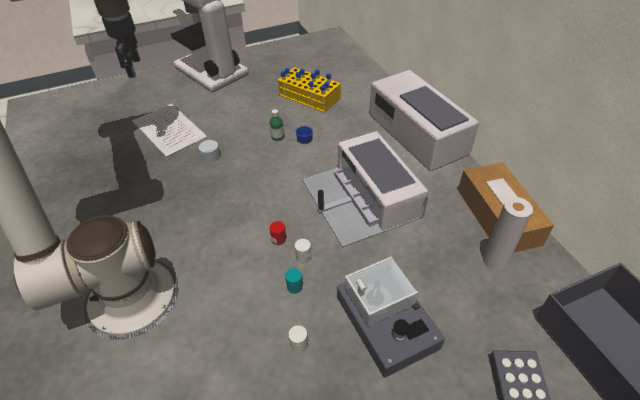

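Scene view: white pots at about (194,234) and (279,224), the tray post at (337,222), the hood at (380,258), and the pod at (213,285) with its cover grip at (212,239). The dishes are at (376,157) and the bottle at (424,180). In the side view the pots are at (303,250) and (298,337), the post at (321,201) and the cover grip at (362,287). Next I'll get metric positions.

```bash
cat > h.py <<'E'
from bench import *
import cv2,numpy as np
from scipy.spatial.transform import Rotation as R
def cam(name,o=None):
    c=get_calibration(name)
    if "world_from_camera" in c: T=c["world_from_camera"]
    else:
        o=o or get_obs(); W=np.eye(4);W[:3,:3]=R.from_quat(o["tcp_rot"]).as_matrix();W[:3,3]=o["tool_pos"];T=W@c["tool_from_camera"]
    return T,200/np.tan(np.radians(c["vertical_fov"]/2)),c["cx"],c["cy"]
def ray(C,u,v):
    T,f,cx,cy=C; return T[:3,3],T[:3,:3]@np.array([(u-cx)/f,(v-cy)/f,1])
def onz(C,u,v,z):
    p,d=ray(C,u,v); return p+d*(z-p[2])/d[2]
def tri(C1,p1,C2,p2):
    a,d=ray(C1,*p1);b,e=ray(C2,*p2);s=np.linalg.lstsq(np.c_[d,-e],b-a,rcond=None)[0]
    P,Q=a+s[0]*d,b+s[1]*e;return (P+Q)/2,np.linalg.norm(P-Q)
def cloud(C,d):
    T,f,cx,cy=C;v,u=np.mgrid[0:400,0:640]
    X=np.stack([(u-cx)/f*d,(v-cy)/f*d,d],-1)@T[:3,:3].T+T[:3,3];X[d<=0]=np.nan;return X
def grab(name,tag):
    o=get_obs();im,d=get_image(name);C=cam(name,o);cv2.imwrite(f"pics/{tag}.png",im[:,:,::-1]);np.savez(f"pics/{tag}.npz",im=im,d=d,T=C[0]);return im,d,C
E
python3 - <<'E'
from h import *
for n in("scene","side"):
    z=np.load(f"pics/{n}0.npz");C=cam(n);X=cloud(C,z["d"]);im=z["im"].astype(int)
    # white blobs
    hsv=cv2.cvtColor(z["im"],cv2.COLOR_RGB2HSV)
    ok=(X[...,0]>.1)&(X[...,0]<1)&(abs(X[...,1])<.9)&(X[...,2]>.044)&(X[...,2]<.06)
    for nm,m in(("white",(hsv[...,1]<50)&(hsv[...,2]>130)&ok),("any",ok)):
        k,l,s,c=cv2.connectedComponentsWithStats(m.astype(np.uint8))
        for i in range(1,k):
            if s[i,4]>25: 
                q=X[l==i];print(n,nm,c[i].round(),s[i,4],"ctr",np.round((np.percentile(q,3,0)+np.percentile(q,97,0))/2,3),"ext",np.round(np.ptp(q,0),3))
    # things in other bands
    for a,b in((.066,.085),(.095,.11),(.12,.15)):
        m=(X[...,0]>.1)&(X[...,0]<1)&(abs(X[...,1])<.9)&(X[...,2]>a)&(X[...,2]<b)
        k,l,s,c=cv2.connectedComponentsWithStats(m.astype(np.uint8))
        for i in range(1,k):
            if s[i,4]>12: 
                q=X[l==i];print(n,a,b,c[i].round(),s[i,4],"ctr",np.round((q.min(0)+q.max(0))/2,3),"ext",np.round(np.ptp(q,0),3))
    # hood top, minAreaRect ; pod top
    for nm,a,b in(("hood",.098,.112),("pod",.044,.056)):
        m=(X[...,2]>a)&(X[...,2]<b)&(X[...,0]<1)&(X[...,0]>.2)
        k,l,s,c=cv2.connectedComponentsWithStats(m.astype(np.uint8))
        for i in range(1,k):
            if s[i,4]>700: print(n,nm,c[i].round(),s[i,4],cv2.minAreaRect(X[l==i][:,:2].astype(np.float32)))
E
```

```text
scene white [279. 218.] 98 ctr [ 0.418 -0.062  0.05 ] ext [0.04  0.038 0.006]
scene white [192. 229.] 115 ctr [ 0.322 -0.276  0.05 ] ext [0.039 0.039 0.006]
scene any [484. 137.] 116 ctr [0.462 0.816 0.052] ext [0.113 0.068 0.015]
scene any [423. 180.] 63 ctr [0.525 0.413 0.052] ext [0.036 0.035 0.016]
scene any [295. 202.] 101 ctr [0.382 0.016 0.049] ext [0.041 0.039 0.007]
scene any [505. 205.] 174 ctr [0.756 0.508 0.052] ext [0.085 0.06  0.016]
scene any [246. 218.] 118 ctr [ 0.368 -0.136  0.049] ext [0.041 0.039 0.008]
scene any [279. 218.] 117 ctr [ 0.419 -0.063  0.048] ext [0.041 0.039 0.009]
scene any [192. 229.] 132 ctr [ 0.322 -0.277  0.049] ext [0.041 0.039 0.009]
scene any [377. 278.] 488 ctr [0.71  0.06  0.052] ext [0.127 0.279 0.016]
scene any [206. 292.] 2896 ctr [ 0.529 -0.312  0.051] ext [0.149 0.219 0.016]
scene any [465. 323.] 285 ctr [0.941 0.079 0.052] ext [0.118 0.014 0.016]
scene any [ 21. 338.] 350 ctr [ 0.437 -0.68   0.052] ext [0.085 0.089 0.016]
scene any [305. 394.] 137 ctr [ 0.868 -0.279  0.052] ext [0.058 0.037 0.016]
scene 0.066 0.085 [486. 132.] 175 ctr
[... 6642 characters left out ...]
  47.] 361 ctr [0.418 0.843 0.135] ext [0.152 0.114 0.03 ]
side 0.12 0.15 [422. 104.] 3176 ctr [0.922 0.247 0.131] ext [0.156 0.35  0.022]
side 0.12 0.15 [507. 233.] 255 ctr [ 0.84  -0.272  0.135] ext [0.045 0.052 0.03 ]
side 0.12 0.15 [361. 285.] 93 ctr [ 0.469 -0.271  0.132] ext [0.014 0.025 0.024]
side hood [382. 169.] 3367 ((0.6970846056938171, 0.06484188884496689), (0.13495124876499176, 0.2789401412010193), 1.9642657041549683)
side hood [381. 286.] 2252 ((0.5181172490119934, -0.268759548664093), (0.12026189267635345, 0.10766313970088959), 2.406912326812744)
side pod [397. 333.] 3076 ((0.520988941192627, -0.3072252571582794), (0.1462419480085373, 0.21475204825401306), 2.4481382369995117)
```

```bash
cat >> h.py <<'E'
def go(p,phi=None):
    """rows' numbers from the present pose to world p with tool x heading phi (deg)"""
    o=get_obs();M=R.from_quat(o["tcp_rot"]).as_matrix();d=M.T@(np.array(p)-o["tool_pos"])/.3
    now=np.degrees(np.arctan2(M[1,0],M[0,0]));yaw=0 if phi is None else -((phi-now+180)%360-180)/90
    print("t",round(float(o["t"]),2),"at",o["tool_pos"].round(4),"phi",round(now,2),"->",p,"d",d.round(3),"yaw",round(yaw,3))
E
python3 -m jog '[[0.81,0.718,0,0,1],[0.81,0.718,0,0,1],[0.81,0.718,0,0,1],[0.81,0.718,0,0,1],[0.81,0.718,0,0,1],[0.81,0.718,0,0,1],[0.81,0.718,0,-0.05,1],[0.81,0.718,0,-0.181,1],[0.81,0.718,0,-0.181,1],[0.81,0.718,0,-0.181,1]]'
python3 -c "
from h import *
go([.52,.063,.16],1.5)"
```

```text
t: 1.4
tool_pos: [0.3392, 0.3345, 0.2312]
tcp_rot: [1.0, 0.012, -0.0, 0.0]
force: [-1.1, -0.1, 0.4]
finger_gap: 0.999
grip_force: 0.0
t 1.4 at [0.3392 0.3345 0.2312] phi 1.42 -> [0.52, 0.063, 0.16] d [0.58  0.92  0.237] yaw -0.001
```

```bash
python3 -m jog '[[0.58,0.92,0.0,0,1],[0.58,0.92,0.0,0,1],[0.58,0.92,0.0,0,1],[0.58,0.92,0.0,0,1],[0.58,0.92,0.0,0,1],[0.58,0.92,0.0,0,1],[0.58,0.92,0.0,0,1],[0.58,0.92,0.0,0,1]]'
python3 - <<'E'
from h import *
im,d,C=grab("wrist","w1")
go([.52,.063,.036],1.5)
X=cloud(C,d)
for nm,a,b in(("post",.07,.082),("hood",.099,.111),("walls",.019,.03)):
    m=(X[...,2]>a)&(X[...,2]<b);k,l,s,c=cv2.connectedComponentsWithStats(m.astype(np.uint8))
    for i in range(1,k):
        if s[i,4]>60:q=X[l==i];print(nm,c[i].round(),s[i,4],((q.min(0)+q.max(0))/2).round(4),np.ptp(q,0).round(3),cv2.minAreaRect(q[:,:2].astype(np.float32))[2])
E
```

```text
t: 2.4
tool_pos: [0.5201, 0.0639, 0.2313]
tcp_rot: [1.0, 0.014, -0.0, -0.0]
force: [-0.9, 0.1, 0.4]
finger_gap: 0.999
grip_force: 0.0
t 2.45 at [0.52   0.0641 0.2314] phi 1.62 -> [0.52, 0.063, 0.036] d [-0.     0.004  0.651] yaw 0.001
post [610. 193.] 1344 [ 0.5147 -0.2171  0.076 ] [0.118 0.009 0.012] 2.996412992477417
post [322. 185.] 215 [0.5191 0.0643 0.0744] [0.015 0.016 0.009] 46.58732604980469
hood [327.  26.] 19080 [0.6508 0.0656 0.1034] [0.044 0.274 0.009] 1.5147483348846436
hood [631. 233.] 1145 [ 0.5    -0.2267  0.102 ] [0.087 0.027 0.006] 3.2704708576202393
walls [324.  81.] 1508 [0.6257 0.0653 0.0223] [0.034 0.22  0.007] 0.6491509675979614
walls [15. 97.] 588 [0.5926 0.3841 0.0245] [0.046 0.027 0.011] 0.007390168029814959
walls [52. 99.] 304 [0.5923 0.3552 0.0245] [0.05  0.02  0.011] 0.9968204498291016
walls [556. 177.] 921 [ 0.5166 -0.2059  0.0245] [0.144 0.024 0.011] 84.06024932861328
walls [ 18. 165.] 350 [0.5181 0.4098 0.0245] [0.041 0.024 0.011] 12.710362434387207
walls [417. 252.] 123 [ 0.4222 -0.0572  0.0246] [0.025 0.028 0.011] 40.33342742919922
walls [355. 276.] 119 [0.3898 0.0182 0.0245] [0.015 0.036 0.011] 5.596585273742676
walls [ 52. 319.] 183 [0.3192 0.4135 0.0246] [0.011 0.037 0.011] 81.05010986328125
walls [585. 319.] 65 [ 0.3381 -0.2827  0.0244] [0.008 0.022 0.011] 71.42296600341797
```

View pics/w1.png

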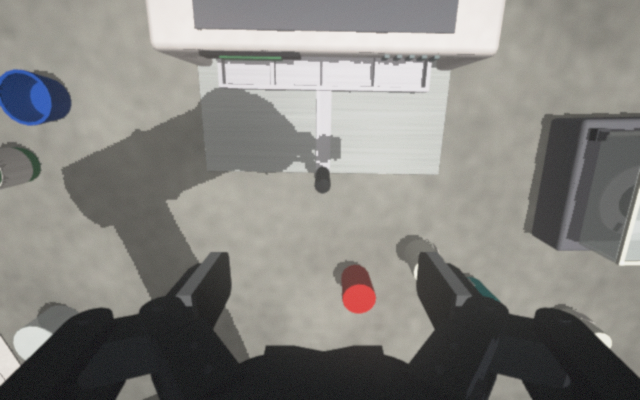

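The wrist view shows the black post at (322,180), midway between the fingers. The tray's front wall and bays, still empty, are at about (324,75), with the hood above them. The tray is already out by about 40 mm.

```bash
python3 -m jog '[[0,0,0.4,0,1],[0,0,0.4,0,1],[0,0,0.55,0,1],[0,0,0.65,0,1],[0,0,0.65,0,1],[0,0,0.65,0,0],[0,0,0.65,0,0],[0,0,0.65,0,0],[0,0,0.65,0,0],[0,0,0.65,0,0],[0,0,0.65,0,0],[0,0,0.65,0,0]]'
python3 -c "
from h import *
o=get_obs();print(o['tool_pos'],o['force'])"
```

```text
t: 3.95
tool_pos: [0.5227, 0.0652, 0.0375]
tcp_rot: [1.0, 0.014, 0.003, -0.002]
force: [0.2, 9.1, 1.3]
finger_gap: 0.169
grip_force: 58.6
[0.52269998 0.06516892 0.03751975] [0.23469261 9.11492918 1.2610852 ]
```

```bash
python3 -m jog '[[-0.03,-0.003,0,0,0],[-0.06,-0.003,0,0,0],[-0.09,-0.003,0,0,0],[-0.12,-0.003,0,0,0],[-0.15,-0.003,0,0,0],[-0.18,-0.003,0,0,0],[-0.21,-0.003,0,0,0],[-0.23,-0.003,0,0,0],[-0.25,-0.003,0,0,0],[-0.26,-0.003,0,0,0],[-0.265,-0.003,0,0,0],[-0.265,-0.003,0,0,0]]'
```

```text
t: 5.45
tool_pos: [0.4448, 0.0643, 0.0375]
tcp_rot: [1.0, 0.014, 0.004, -0.002]
force: [4.4, 8.6, -1.6]
finger_gap: 0.168
grip_force: 58.8
```

```bash
python3 -m jog '[[-0.015,0,0,0,0],[-0.025,0,0,0,0],[-0.03,0,0,0,0],[-0.03,0,0,0,0]]'
```

```text
t: 5.95
tool_pos: [0.4436, 0.0647, 0.038]
tcp_rot: [1.0, 0.016, 0.012, -0.004]
force: [30.0, -8.4, -21.7]
finger_gap: 0.166
grip_force: 59.3
```

```bash
python3 -m jog '[[0.025,0.0,0,0,0],[0.025,0,0,0,0.5],[0.025,0,0,0,1],[0.025,0,0,0,1],[0.025,0,0,0,1],[0.02,0,-0.2,0,1],[0.02,0,-0.4,0,1],[0,0,-0.6,0,1],[-0.1,0.1,-0.8,0,1],[-0.1,0.1,-0.8,0,1],[-0.1,0.1,-0.8,0,1]]'
python3 - <<'E'
from h import *
im,d,C=grab("wrist","w2");X=cloud(C,d);hsv=cv2.cvtColor(im,cv2.COLOR_RGB2HSV)
for nm,m in(("white",(X[...,2]>.046)&(X[...,2]<.056)&(hsv[...,1]<60)),("post",(X[...,2]>.07)&(X[...,2]<.082)),("walls",(X[...,2]>.018)&(X[...,2]<.03)),("hood",(X[...,2]>.098)&(X[...,2]<.111))):
    k,l,s,c=cv2.connectedComponentsWithStats(m.astype(np.uint8))
    for i in range(1,k):
        if s[i,4]>90:q=X[l==i];print(nm,c[i].round(),s[i,4],((np.percentile(q,2,0)+np.percentile(q,98,0))/2).round(4),np.ptp(q,0).round(3),cv2.minAreaRect(q[:,:2].astype(np.float32)))
go([.417,-.063,.02],1.5)
E
```

```text
t: 7.32
tool_pos: [0.4025, 0.0304, 0.2763]
tcp_rot: [1.0, 0.013, 0.0, -0.0]
force: [-0.5, -0.1, -0.4]
finger_gap: 1.003
grip_force: 0.0
white [554.  79.] 3739 [ 0.5166 -0.2578  0.0507] [0.144 0.14  0.01 ] ((0.5182312726974487, -0.26471471786499023), (0.14423099160194397, 0.13457433879375458), 2.5555808544158936)
white [402. 161.] 898 [ 0.416  -0.0616  0.0504] [0.039 0.039 0.007] ((0.41572853922843933, -0.0618768073618412), (0.03867035359144211, 0.039081331342458725), 80.11811828613281)
white [563. 241.] 789 [ 0.3207 -0.2755  0.0495] [0.04  0.041 0.007] ((0.31979212164878845, -0.2759826183319092), (0.040000028908252716, 0.038546256721019745), 39.03385543823242)
post [571.  68.] 1107 [ 0.5152 -0.2166  0.076 ] [0.118 0.016 0.012] ((0.5147470235824585, -0.21699900925159454), (0.1176573783159256, 0.010675963014364243), 6.518650531768799)
post [293. 136.] 174 [0.4442 0.063  0.0762] [0.015 0.015 0.005] ((0.44418850541114807, 0.06322440505027771), (0.014790866523981094, 0.015085747465491295), 45.0749397277832)
walls [31.  7.] 143 [0.5735 0.3609 0.0239] [0.016 0.024 0.012] ((0.571495592594146
[... 890 characters left out ...]
87512), (0.05959770455956459, 0.02993786334991455), 22.3996639251709)
walls [542. 228.] 196 [ 0.3231 -0.2709  0.024 ] [0.035 0.034 0.012] ((0.32760921120643616, -0.26971280574798584), (0.019441867247223854, 0.04072955995798111), 46.35201644897461)
walls [624. 336.] 373 [ 0.1498 -0.4221  0.0241] [0.077 0.041 0.012] ((0.14929267764091492, -0.42074018716812134), (0.04064733907580376, 0.07694514840841293), 88.69442749023438)
hood [613.  72.] 6830 [ 0.5144 -0.2417  0.1014] [0.117 0.066 0.013] ((0.5151808261871338, -0.24493588507175446), (0.11669719964265823, 0.060884132981300354), 2.7772982120513916)
t 7.38 at [0.4023 0.0305 0.2752] phi 1.49 -> [0.417, -0.063, 0.02] d [0.042 0.313 0.851] yaw -0.0
```

View pics/w2.png

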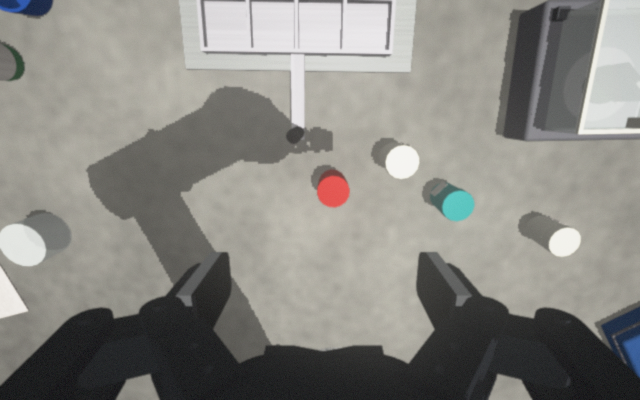

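The tray is fully out with all bays empty (front wall at row 50), and the post is at (295,134). Pots are at (402,161) and (564,241), with the red decoy at (333,190) and the turquoise one at (458,205). The far-left white disc is the dishes. I'll pick the nearer pot first.

```bash
python3 -m jog '[[0.04,0.31,0.2,0,1],[0.04,0.31,0.4,0,1],[0.04,0.31,0.6,0,1],[0.04,0.31,0.75,0,1],[0.04,0.31,0.851,0,1],[0.04,0.31,0.851,0,1],[0.04,0.31,0.851,0,0],[0.04,0.31,0.851,0,0],[0.04,0.31,0.851,0,0],[0.04,0.31,0.851,0,0],[0.04,0.31,0.851,0,0],[0.04,0.31,0.851,0,0]]'
python3 -c "
from h import *
go([.565,-.016,.035],1.5)"
```

```text
t: 8.88
tool_pos: [0.4186, -0.0617, 0.0228]
tcp_rot: [1.0, 0.014, 0.002, -0.0]
force: [-0.6, 0.7, 4.9]
finger_gap: 0.448
grip_force: 59.8
t 8.88 at [ 0.4186 -0.0617  0.0228] phi 1.55 -> [0.565, -0.016, 0.035] d [ 0.492 -0.139 -0.039] yaw 0.001
```

```bash
python3 -m jog '[[0,0,-0.1,0,0],[0,0,-0.25,0,0],[0.1,-0.05,-0.27,0,0],[0.25,-0.1,-0.27,0,0],[0.4,-0.14,-0.27,0,0],[0.49,-0.14,-0.27,0,0],[0.49,-0.14,-0.27,0,0],[0.49,-0.14,-0.27,0,0]]'
python3 -c "
from h import *
go([.565,-.016,.033],1.5)"
```

```text
t: 9.88
tool_pos: [0.5624, -0.0163, 0.1024]
tcp_rot: [1.0, 0.013, -0.0, -0.0]
force: [-0.7, 0.5, -0.2]
finger_gap: 0.447
grip_force: 60.4
t 9.88 at [ 0.5624 -0.0163  0.1024] phi 1.5 -> [0.565, -0.016, 0.033] d [ 0.009 -0.001  0.231] yaw -0.0
```

```bash
python3 -m jog '[[0.009,0,0.1,0,0],[0.009,0,0.17,0,0],[0.009,0,0.21,0,0],[0.009,0,0.226,0,0],[0.009,0,0.226,0,0],[0.009,0,0.226,0,0]]'
python3 -m jog '[[0,0,0,0,0.5],[0,0,0,0,0.7],[0,0,0,0,0.7],[0,0,0,0,0.7],[0,0,-0.1,0,0.7],[0,0,-0.2,0,1],[0,0,-0.35,0,1],[-0.3,0,-0.45,0,1],[-0.3,0,-0.45,0,1],[-0.3,0,-0.45,0,1]]'
python3 - <<'E'
from h import *
im,d,C=grab("wrist","w3");X=cloud(C,d);hsv=cv2.cvtColor(im,cv2.COLOR_RGB2HSV)
for a,b in((.044,.056),(.058,.068)):
    m=(X[...,2]>a)&(X[...,2]<b)&(hsv[...,1]<60)
    k,l,s,c=cv2.connectedComponentsWithStats(m.astype(np.uint8))
    for i in range(1,k):
        if s[i,4]>90:q=X[l==i];print(c[i].round(),s[i,4],((np.percentile(q,2,0)+np.percentile(q,98,0))/2).round(4),np.ptp(q,0).round(3))
go([.3205,-.2765,.020],1.5)
E
```

```text
t: 10.62
tool_pos: [0.5662, -0.016, 0.0349]
tcp_rot: [1.0, 0.013, 0.001, -0.0]
force: [0.5, 0.6, 1.5]
finger_gap: 0.45
grip_force: 60.4
t: 11.88
tool_pos: [0.4746, -0.0186, 0.1705]
tcp_rot: [1.0, 0.013, 0.001, -0.0]
force: [0.3, 0.1, -0.2]
finger_gap: 1.001
grip_force: 0.0
[561. 135.] 6245 [ 0.5181 -0.2253  0.0499] [0.146 0.068 0.012]
[233. 218.] 108 [0.4481 0.0614 0.0501] [0.012 0.014 0.012]
[323.  83.] 2313 [ 0.5633 -0.0171  0.0627] [0.039 0.04  0.006]
[575. 150.] 1496 [ 0.5152 -0.2165  0.063 ] [0.118 0.009 0.01 ]
[229. 224.] 94 [0.4481 0.0609 0.0628] [0.012 0.012 0.01 ]
t 11.93 at [ 0.4758 -0.0184  0.1701] phi 1.55 -> [0.3205, -0.2765, 0.02] d [-0.542  0.846  0.499] yaw 0.001
```

View pics/w3.png

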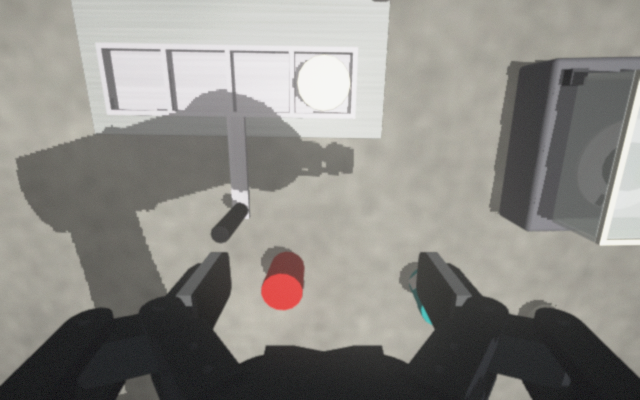

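The first pot stands in the right-hand bay at (323,82). Its top measures 0.063 m and its centre is within 2 mm. Now for the second pot.

```bash
python3 -m jog '[[-0.542,0.846,0,0,1],[-0.542,0.846,0,0,1],[-0.542,0.846,0,0,1],[-0.542,0.846,0,0,1],[-0.542,0.846,0,0,1],[-0.542,0.846,0,0,1],[-0.542,0.846,0,0,1]]'
python3 - <<'E'
from h import *
for n in("side","scene"):
    im,d,C=grab(n,n+"1");X=cloud(C,d);hsv=cv2.cvtColor(im,cv2.COLOR_RGB2HSV)
    for a,b in((.044,.056),(.058,.068)):
        m=(X[...,2]>a)&(X[...,2]<b)&(hsv[...,1]<50)&(hsv[...,2]>120)&(X[...,0]<.65)
        k,l,s,c=cv2.connectedComponentsWithStats(m.astype(np.uint8))
        for i in range(1,k):
            if 30<s[i,4]<700:q=X[l==i];print(n,c[i].round(),s[i,4],((np.percentile(q,2,0)+np.percentile(q,98,0))/2).round(4),np.ptp(q,0).round(3))
go([.3205,-.2765,.020],1.5)
E
```

```text
t: 12.8
tool_pos: [0.3207, -0.2769, 0.1688]
tcp_rot: [1.0, 0.013, -0.0, -0.0]
force: [0.6, 0.5, -0.9]
finger_gap: 1.002
grip_force: 0.0
side [237.  36.] 40 [0.5684 1.0476 0.0502] [0.058 0.016 0.012]
side [349. 219.] 31 [ 0.5581 -0.031   0.0503] [0.026 0.017 0.011]
side [295. 336.] 172 [ 0.3134 -0.278   0.0502] [0.026 0.039 0.011]
side [349. 211.] 146 [ 0.5633 -0.0186  0.0626] [0.038 0.04  0.009]
scene [82. 16.] 318 [-2.3124  0.0241  0.05  ] [0.075 1.136 0.012]
scene [469.  10.] 45 [-0.8799  2.4894  0.0502] [0.274 0.05  0.012]
scene [497.  17.] 40 [-0.6314  2.4847  0.0502] [0.186 0.051 0.011]
scene [191. 227.] 66 [ 0.3157 -0.2768  0.05  ] [0.028 0.037 0.007]
scene [161.   4.] 93 [-2.3115  0.5232  0.0629] [0.068 0.428 0.01 ]
scene [487.  12.] 88 [-0.7454  2.4913  0.0629] [0.503 0.052 0.01 ]
scene [114.  10.] 38 [-2.3081  0.177   0.0628] [0.051 0.158 0.01 ]
scene [55. 17.] 32 [-2.3121 -0.2118  0.0631] [0.051 0.121 0.01 ]
scene [21. 21.] 85 [-2.3107 -0.4091  0.063 ] [0.058 0.26  0.01 ]
scene [323. 238.] 124 [ 0.5654 -0.0174  0.0619] [0.037 0.037 0.006]
t 12.9 at [ 0.3211 -0.2761  0.169 ] phi 1.61 -> [0.3205, -0.2765, 0.02] d [-0.002  0.001  0.497] yaw 0.001
```

Pot B hasn't moved; the gripper only hides part of it. I'll grasp it.

```bash
python3 -m jog '[[0,0,0.2,0,1],[0,0,0.35,0,1],[0,0,0.45,0,1],[0,0,0.497,0,1],[0,0,0.497,0,1],[0,0,0.497,0,0],[0,0,0.497,0,0],[0,0,0.497,0,0],[0,0,0.497,0,0],[0,0,0.497,0,0],[0,0,0.497,0,0]]'
python3 -m jog '[[0,0,-0.1,0,0],[0,0,-0.3,0,0],[0,0,-0.4,0,0],[0.2,-0.3,-0.42,0,0],[0.4,-0.6,-0.42,0,0],[0.5,-0.9,-0.42,0,0],[0.5,-0.9,-0.42,0,0],[0.5,-0.9,-0.42,0,0],[0.5,-0.9,-0.42,0,0],[0.5,-0.9,-0.42,0,0]]'
python3 -c "
from h import *
go([.563,.0915,.035],1.5)"
```

```text
t: 14.28
tool_pos: [0.3208, -0.2767, 0.0211]
tcp_rot: [1.0, 0.013, 0.001, 0.0]
force: [-0.3, 3.3, 6.1]
finger_gap: 0.456
grip_force: 59.9
t: 15.52
tool_pos: [0.4623, -0.0026, 0.1459]
tcp_rot: [1.0, 0.013, -0.0, -0.0]
force: [-0.7, -0.9, -0.7]
finger_gap: 0.448
grip_force: 60.6
t 15.53 at [ 0.4623 -0.0026  0.1459] phi 1.54 -> [0.563, 0.0915, 0.035] d [ 0.344 -0.305  0.369] yaw 0.0
```

```bash
python3 -m jog '[[0.2,-0.15,0,0,0],[0.344,-0.305,0,0,0],[0.344,-0.305,0.05,0,0],[0.344,-0.305,0.2,0,0],[0.344,-0.305,0.3,0,0],[0.344,-0.305,0.35,0,0],[0.344,-0.305,0.371,0,0],[0.344,-0.305,0.371,0,0],[0.344,-0.305,0.371,0,0]]'
python3 -m jog '[[0,0,0,0,0.5],[0,0,0,0,0.7],[0,0,0,0,0.7],[0,0,0,0,0.7],[0,0,-0.1,0,0.7],[0,0,-0.2,0,1],[0,0,-0.35,0,1],[-0.4,0.1,-0.45,0,1],[-0.4,0.1,-0.45,0,1],[-0.4,0.1,-0.45,0,1]]'
python3 - <<'E'
from h import *
for n in("wrist","scene","side"):
  im,d,C=grab(n,n[0]+"4");X=cloud(C,d);hsv=cv2.cvtColor(im,cv2.COLOR_RGB2HSV)
  for nm,m in(("white",(X[...,2]>.058)&(X[...,2]<.068)&(hsv[...,1]<60)&(hsv[...,2]>120)&(X[...,0]<.62)),("white",(X[...,2]>.045)&(X[...,2]<.054)&(hsv[...,1]<50)&(hsv[...,2]>120)&(X[...,0]<.62)),("post",(X[...,2]>.07)&(X[...,2]<.082)&(X[...,1]>0)&(X[...,0]<.6))):
    k,l,s,c=cv2.connectedComponentsWithStats(m.astype(np.uint8))
    for i in range(1,k):
        if s[i,4]>30 and X[l==i].min()>-.7:q=X[l==i];print(n,nm,c[i].round(),s[i,4],((np.percentile(q,2,0)+np.percentile(q,98,0))/2).round(4),np.ptp(q,0).round(3))
go([.444,.0635,.037],1.5)
E
```

```text
t: 16.65
tool_pos: [0.5642, 0.0916, 0.0357]
tcp_rot: [1.0, 0.013, 0.001, -0.0]
force: [0.2, 0.1, -0.5]
finger_gap: 0.456
grip_force: 60.9
t: 17.9
tool_pos: [0.4412, 0.0571, 0.1709]
tcp_rot: [1.0, 0.013, 0.0, -0.001]
force: [1.1, 0.9, 0.3]
finger_gap: 1.0
grip_force: 0.0
wrist white [280.  34.] 2630 [0.5615 0.0903 0.0626] [0.04  0.04  0.007]
wrist white [429.  36.] 2640 [ 0.5629 -0.0165  0.0624] [0.04  0.04  0.007]
wrist white [294.  60.] 49 [0.5486 0.0836 0.051 ] [0.014 0.025 0.006]
wrist white [633. 177.] 432 [ 0.4682 -0.209   0.0484] [0.053 0.018 0.004]
wrist post [315. 196.] 323 [0.446  0.0631 0.0747] [0.015 0.015 0.008]
scene white [354. 222.] 105 [0.5652 0.0906 0.0619] [0.038 0.038 0.007]
scene white [323. 238.] 122 [ 0.5655 -0.0172  0.0618] [0.039 0.037 0.006]
scene post [456.  89.] 128 [0.1279 1.0493 0.076 ] [0.251 0.025 0.012]
scene post [536. 121.] 112 [0.522  1.0495 0.076 ] [0.152 0.014 0.012]
scene post [485. 132.] 106 [0.4634 0.8114 0.0761] [0.113 0.069 0.012]
scene post [425. 173.] 42 [0.5212 0.4149 0.0757] [0.029 0.025 0.011]
side white [128.  56.] 194 [0.1452 1.0491 0.063 ] [0.294 0.021 0.01 ]
side white [331. 185.] 123 [0.5621 0.0881 0.063 ] [0.038 0.037 0.009]
side white [349. 211.] 145 [ 0.5632 -0.0183  0.0625] [0.04  0.04  0.009]
side white [135.  58.] 177 [0.1585 1.0483 0.0495] [0.311 0.021 0.009]
side white [113. 307.] 46 [-0.0318 -0.0502  0.0491] [0.041 0.031 0.009]
side post [125.  53.] 220 [0.1337 1.0481 0.076 ] [0.27  0.022 0.012]
side post [215.  67.] 62 [0.423  0.8106 0.0759] [0.076 0.055 0.012]
t 18.05 at [0.4454 0.0588 0.1703] phi 1.54 -> [0.444, 0.0635, 0.037] d [-0.005 -0.016  0.444] yaw 0.0
```

View pics/w4.png

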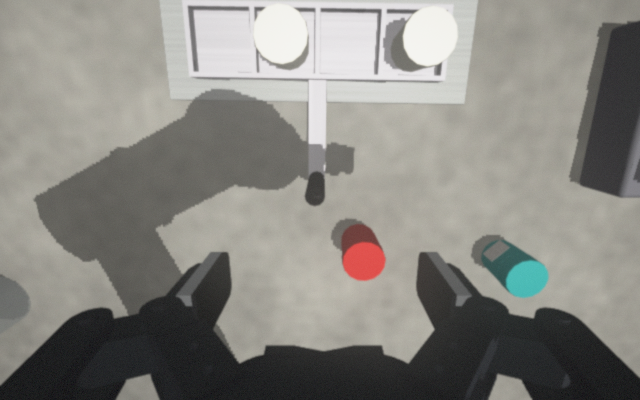

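View pics/s4.png

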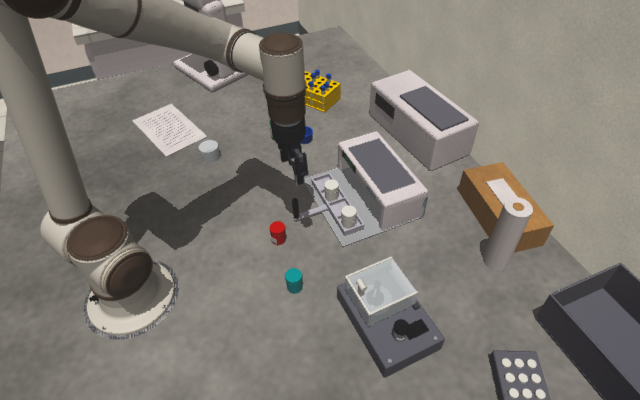

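Pots stand in two bays at (280,34) and (430,36), with tops at 0.063 m. The side view shows no other white pots, only the red and turquoise decoys at (278,232) and (294,280). I'll grip the post and slide the tray home.

```bash
python3 -m jog '[[-0.003,-0.016,0.2,0,1],[-0.003,-0.016,0.35,0,1],[-0.003,-0.016,0.43,0,1],[-0.003,-0.016,0.444,0,1],[-0.003,-0.016,0.444,0,1],[-0.003,-0.016,0.444,0,0],[-0.003,-0.016,0.444,0,0],[-0.003,-0.016,0.444,0,0],[-0.003,-0.016,0.444,0,0],[-0.003,-0.016,0.444,0,0],[-0.003,-0.016,0.444,0,0],[-0.003,-0.016,0.444,0,0]]'
python3 -m jog '[[0.01,0,0,0,0],[0.03,0,0,0,0],[0.06,0,0,0,0],[0.09,0,0,0,0],[0.12,0,0,0,0],[0.15,0,0,0,0],[0.18,0,0,0,0],[0.21,0,0,0,0],[0.24,0,0,0,0],[0.27,0,0,0,0],[0.3,0,0,0,0],[0.33,0,0,0,0],[0.36,0,0,0,0],[0.38,0,0,0,0],[0.39,0,0,0,0],[0.4,0,0,0,0],[0.405,0,0,0,0],[0.405,0,0,0,0]]'
```

```text
t: 19.55
tool_pos: [0.4446, 0.0642, 0.0372]
tcp_rot: [1.0, 0.014, 0.001, -0.001]
force: [-0.7, 5.0, 2.6]
finger_gap: 0.168
grip_force: 58.5
t: 21.8
tool_pos: [0.5608, 0.0655, 0.0372]
tcp_rot: [1.0, 0.013, -0.004, 0.001]
force: [-11.4, 4.3, 14.6]
finger_gap: 0.169
grip_force: 59.8
```

```bash
python3 -m jog '[[0.01,0,0,0,0],[0.015,0,0,0,0],[0.02,0,0,0,0],[0.02,0,0,0,0]]'; python3 -m jog '[[0.0,0,0,0,0],[-0.025,0,0,0,0],[-0.025,0,0,0,0.5],[-0.025,0,0,0,1],[-0.025,0,0,0,1],[-0.025,0,0,0,1],[-0.025,0,-0.2,0,1],[-0.025,0,-0.4,0,1],[-0.025,0,-0.6,0,1],[-0.3,0.2,-0.6,0,1],[-0.4,0.4,-0.6,0,1],[-0.4,0.4,-0.6,0,1]]'
python3 - <<'E'
from h import *
for n in("wrist","side","scene"):
  im,d,C=grab(n,n+"5");X=cloud(C,d)
  m=(X[...,2]>.066)&(X[...,2]<.082)&(abs(X[...,1]-.063)<.03)&(abs(X[...,0]-.55)<.04)
  q=X[m];print(n,m.sum(),((q.min(0)+q.max(0))/2).round(4) if len(q) else '')
go([.4705,-.2705,.20],2.5)
E
```

```text
t: 22.3
tool_pos: [0.5606, 0.0654, 0.0372]
tcp_rot: [1.0, 0.012, -0.01, 0.002]
force: [-27.5, 8.6, 25.7]
finger_gap: 0.173
grip_force: 61.1
t: 23.8
tool_pos: [0.4523, -0.0581, 0.2169]
tcp_rot: [1.0, 0.013, 0.0, -0.0]
force: [0.4, -0.5, -0.4]
finger_gap: 0.999
grip_force: 0.0
wrist 395 [0.5621 0.0641 0.0725]
side 33 [0.5625 0.0623 0.073 ]
scene 31 [0.5638 0.064  0.0725]
t 23.95 at [ 0.4531 -0.0578  0.217 ] phi 1.38 -> [0.4705, -0.2705, 0.2] d [0.041 0.71  0.056] yaw -0.012
```

View pics/wrist5.png

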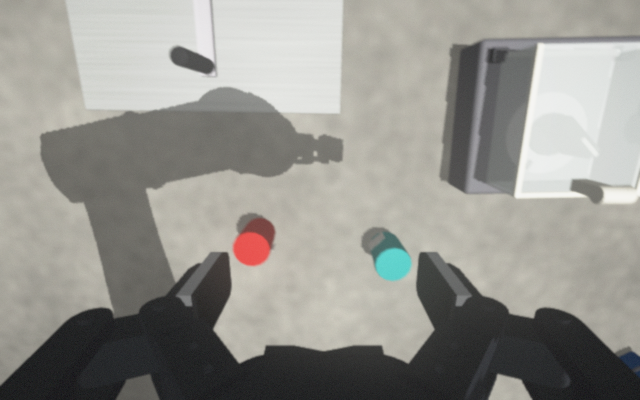

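The tray is home: the post is at (190,60), about x=0.562, and I felt the stop. The red and turquoise decoys haven't moved. The cover's white barrel grip is at (605,190). Next I go above it, measure it, and pinch it by its ends along y so it can turn between the pads.

```bash
python3 -m jog '[[0.041,0.71,0.05,0,0.7],[0.041,0.71,0.05,-0.012,0.7],[0.041,0.71,0.05,-0.012,0.7],[0.041,0.71,0.05,-0.012,0.7],[0.041,0.71,0.05,-0.012,0.7],[0.041,0.71,0.05,-0.012,0.7],[0.041,0.71,0.05,-0.012,0.7],[0.041,0.71,0.05,-0.012,0.7]]'
python3 - <<'E'
from h import *
im,d,C=grab("wrist","w6");X=cloud(C,d)
for nm,a,b in(("grip",.125,.146),("plunger",.0955,.1),("pod",.046,.054)):
    m=(X[...,2]>a)&(X[...,2]<b)&(X[...,1]<-.2)&(X[...,1]>-.45);
    if nm=="plunger":m&=X[...,1]<-.34
    k,l,s,c=cv2.connectedComponentsWithStats(m.astype(np.uint8))
    for i in range(1,k):
        if s[i,4]>80:q=X[l==i];print(nm,c[i].round(),s[i,4],((np.percentile(q,1,0)+np.percentile(q,99,0))/2).round(4),np.ptp(q,0).round(3),np.round(cv2.minAreaRect(q[:,:2].astype(np.float32))[2],1))
go([.4705,-.2705,.116],2.4)
E
```

```text
t: 24.95
tool_pos: [0.4724, -0.2683, 0.202]
tcp_rot: [1.0, 0.023, 0.0, 0.0]
force: [-0.7, 0.8, 0.2]
finger_gap: 0.697
grip_force: 0.0
grip [325. 219.] 685 [ 0.4689 -0.2705  0.134 ] [0.014 0.024 0.017] 2.5
plunger [452. 157.] 1167 [ 0.5107 -0.3685  0.097 ] [0.032 0.031 0.004] 58.9
pod [419. 120.] 13833 [ 0.5233 -0.3063  0.0489] [0.152 0.215 0.008] 2.3
t 25.0 at [ 0.4723 -0.2684  0.202 ] phi 2.68 -> [0.4705, -0.2705, 0.116] d [-0.007  0.007  0.287] yaw 0.003
```

View pics/w6.png

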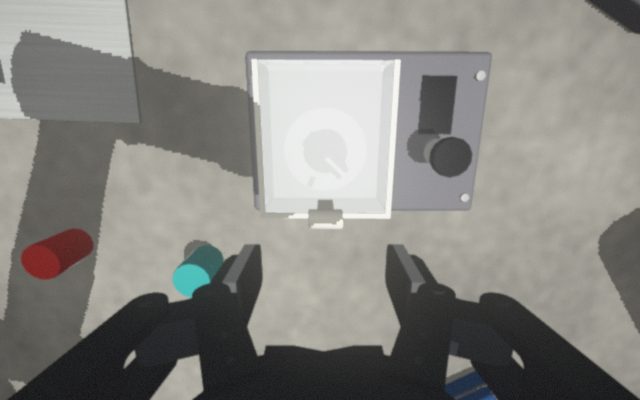

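The barrel grip is at (325,218) and the plunger head at (450,156). Under the clear cover, the pointer shows near (338,168) and the dial mark near (311,181). I'll go down, pinch the grip and swing the cover along its arc.

```bash
python3 -m jog '[[-0.008,0.007,0.15,0,0.7],[-0.008,0.007,0.25,0,0.7],[-0.008,0.007,0.285,0,0.7],[-0.008,0.007,0.285,0,0.7],[-0.008,0.007,0.285,0,0],[-0.008,0.007,0.285,0,0],[-0.008,0.007,0.285,0,0],[-0.008,0.007,0.285,0,0],[-0.008,0.007,0.285,0,0],[-0.008,0.007,0.285,0,0]]'
```

```text
t: 26.25
tool_pos: [0.4705, -0.2698, 0.1178]
tcp_rot: [1.0, 0.023, 0.001, -0.001]
force: [-0.6, 8.8, 5.8]
finger_gap: 0.262
grip_force: 58.7
```

```bash
python3 -m jog '[[0.026,0,-0.03,0,0],[0.054,0,-0.058,0,0],[0.085,0,-0.084,0,0],[0.117,0,-0.106,0,0],[0.152,0,-0.126,0,0],[0.188,0,-0.142,0,0],[0.226,0,-0.156,0,0],[0.264,0,-0.166,0,0],[0.303,0,-0.172,0,0]]'
python3 -m jog '[[0.04,0,-0.004,0,0],[0.08,0,-0.003,0,0],[0.119,0,0,0,0],[0.159,0,0.007,0,0],[0.197,0,0.018,0,0],[0.234,0,0.032,0,0],[0.27,0,0.049,0,0],[0.285,0,0.058,0,0],[0.285,0,0.058,0,0]]'
```

```text
t: 27.38
tool_pos: [0.5585, -0.2658, 0.1675]
tcp_rot: [1.0, 0.023, -0.003, -0.002]
force: [-4.3, 6.3, 2.7]
finger_gap: 0.259
grip_force: 58.9
t: 28.5
tool_pos: [0.6468, -0.262, 0.1516]
tcp_rot: [1.0, 0.023, 0.0, -0.0]
force: [-0.8, 5.8, 3.2]
finger_gap: 0.266
grip_force: 58.7
```

```bash
python3 -m jog '[[0,0,0,0,0.4],[0,0,0,0,0.7],[0,0,0,0,0.7],[0,0,0,0,0.7],[0,0,-0.1,0,0.7],[0,0,-0.2,0,0.7],[-0.2,0,-0.3,0,0.7],[-0.45,0.02,-0.3,0,0.7],[-0.6,0.02,-0.3,0,0.7],[-0.6,0.02,-0.3,0,0.7],[-0.6,0.02,-0.3,0,0.7]]'
python3 - <<'E'
from h import *
im,d,C=grab("wrist","w7");grab("side","side7")
print(C[0][:3,3]);go([.5085,-.269,.07],2.4)
X=cloud(C,d);m=(X[...,2]>.088)&(X[...,2]<.1)&(abs(X[...,0]-.508)<.05)&(abs(X[...,1]+.269)<.05)
q=X[m];print(m.sum(),((np.percentile(q,1,0)+np.percentile(q,99,0))/2).round(4),cv2.minAreaRect(q[:,:2].astype(np.float32)))
cv2.imwrite("pics/w7c.png",cv2.resize(im[60:260,200:480,::-1],(784,560),interpolation=2))
E
```

```text
t: 29.88
tool_pos: [0.4671, -0.2779, 0.2411]
tcp_rot: [1.0, 0.023, 0.001, 0.0]
force: [1.2, 0.1, 0.1]
finger_gap: 0.701
grip_force: 0.0
[ 0.53635998 -0.27562851  0.38259439]
t 29.98 at [ 0.4679 -0.2777  0.2404] phi 2.63 -> [0.5085, -0.269, 0.07] d [ 0.136 -0.023  0.568] yaw 0.003
619 [ 0.5064 -0.2692  0.0934] ((0.5060206055641174, -0.2690410017967224), (0.04172540083527565, 0.012164142914116383), 48.893035888671875)
```

View pics/w7.png

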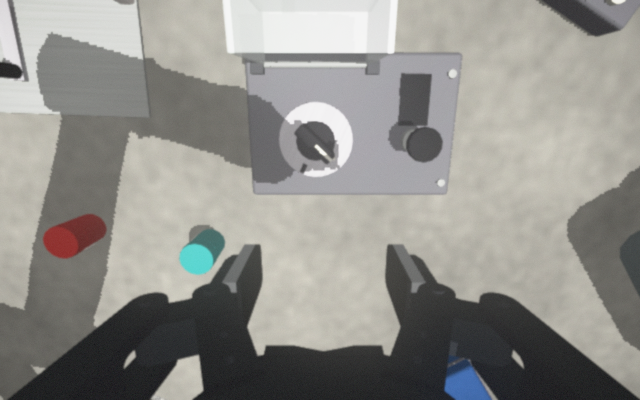

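View pics/side7.png

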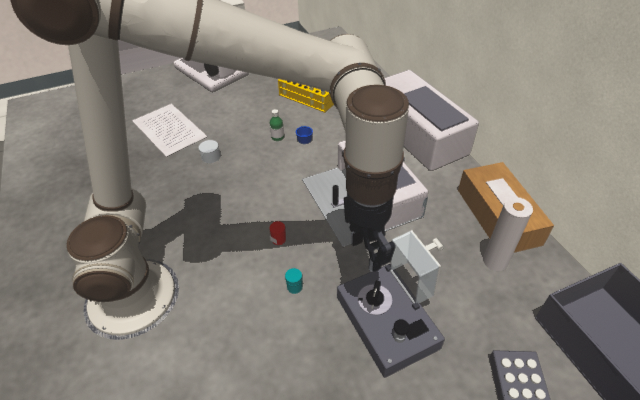

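The cover is up, leaned back at (310,25). The knob is at (316,140), with its pointer toward (328,157). The mark looks to be near (304,167), at the edge of the arm's shadow, so I'll check a crop.

View pics/w7c.png

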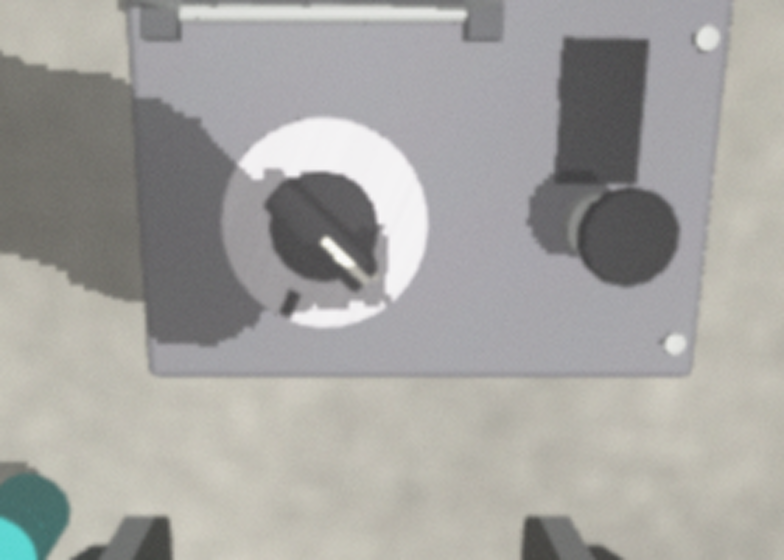

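```bash
python3 - <<'E'
from h import *
z=np.load("pics/w7.npz");im=z["im"];c=cam("wrist");C=(z["T"],)+c[1:]
g=cv2.cvtColor(im,cv2.COLOR_RGB2GRAY)
K=np.array([.508,-.269])
# sample ring r 27-36 at z=.0505 by angle about the knob axis (world heading, deg)
T,f,cx,cy=C
for a in range(-240,-60,5):
    v=[]
    for r in(.029,.032,.035):
        P=np.array([K[0]+r*np.cos(np.radians(a)),K[1]+r*np.sin(np.radians(a)),.052]);p=T[:3,:3].T@(P-T[:3,3]);v.append(int(g[int(round(cy+f*p[1]/p[2])),int(round(cx+f*p[0]/p[2]))]))
    print(a,v,end="; ")
E
```

```text
-240 [157, 156, 156]; -235 [158, 157, 154]; -230 [155, 156, 157]; -225 [157, 155, 156]; -220 [160, 158, 158]; -215 [157, 158, 158]; -210 [155, 157, 157]; -205 [125, 103, 137]; -200 [109, 80, 78]; -195 [132, 150, 159]; -190 [156, 153, 215]; -185 [155, 217, 241]; -180 [157, 166, 240]; -175 [156, 165, 242]; -170 [160, 166, 241]; -165 [158, 155, 237]; -160 [155, 230, 239]; -155 [136, 199, 239]; -150 [127, 160, 165]; -145 [155, 159, 156]; -140 [159, 159, 159]; -135 [173, 165, 237]; -130 [161, 238, 242]; -125 [204, 243, 242]; -120 [237, 243, 241]; -115 [241, 243, 242]; -110 [242, 243, 242]; -105 [242, 243, 242]; -100 [242, 243, 242]; -95 [242, 243, 243]; -90 [243, 242, 243]; -85 [243, 242, 243]; -80 [240, 243, 242]; -75 [241, 242, 242]; -70 [243, 241, 243]; -65 [242, 243, 240];
```

The mark is at crop (290,302), which is full-frame (303.6,168): world heading about 159°. The pointer heading is −131°. I need to turn about 70° clockwise, starting from tool heading −131°, which keeps the camera on the side away from the cover.

```bash
python3 -m jog '[[0,0,0,0.2,0.6],[0,0,0,0.4,0.6],[0,0,0,0.6,0.6],[0,0,0,0.8,0.6],[0,0,0,0.9,0.6],[0,0,0,0.9,0.6],[0,0,0,0.9,0.6],[0,0,0,0.9,0.6],[0,0,0,0.9,0.6],[0,0,0,0.9,0.6]]'
python3 - <<'E'
from h import *
z=np.load("pics/w7.npz");c=cam("wrist");C=(z["T"],)+c[1:]
m=onz(C,303.6,167.9,.0515);k=onz(C,316,139.3,.0515);e=m-k;print(k,np.hypot(e[0],e[1]),np.degrees(np.arctan2(e[1],e[0])))
e=m[:2]-[.507,-.269];print(np.hypot(*e),np.degrees(np.arctan2(e[1],e[0])))
print(get_obs()["qpos"].round(2));go([.507,-.269,.071],-131)
E
```

```text
t: 31.22
tool_pos: [0.4672, -0.2775, 0.2399]
tcp_rot: [0.776, -0.631, -0.0, 0.0]
force: [-0.3, -0.9, 0.4]
finger_gap: 0.6
grip_force: 0.0
[ 0.50707227 -0.26954766  0.0515    ] 0.032802190260468045 158.52568551315318
0.03253803306909788 159.37654890611785
[-0.24  0.24 -0.18  0.   -1.15  0.44]
t 31.23 at [ 0.4672 -0.2775  0.2399] phi -78.29 -> [0.507, -0.269, 0.071] d [-0.001 -0.136  0.563] yaw 0.586
```

```bash
python3 -m jog '[[0,-0.136,0,0.15,0.5],[0,-0.136,0,0.3,0.5],[0,-0.136,0,0.45,0.5],[0,-0.136,0,0.586,0.5],[0,-0.136,0,0.586,0.5],[0,-0.136,0.15,0.586,0.5],[0,-0.136,0.3,0.586,0.5],[0,-0.136,0.45,0.586,0.5],[0,-0.136,0.54,0.586,0.5],[0,-0.136,0.563,0.586,0.5],[0,-0.136,0.563,0.586,0.5]]'
python3 -c "
from h import *
go([.507,-.269,.071],-131)"
```

```text
t: 32.6
tool_pos: [0.507, -0.2695, 0.0717]
tcp_rot: [-0.414, 0.91, -0.0, 0.0]
force: [0.2, 0.7, 0.1]
finger_gap: 0.501
grip_force: 0.0
t 32.6 at [ 0.507  -0.2695  0.0717] phi -131.09 -> [0.507, -0.269, 0.071] d [-0.001  0.001  0.002] yaw -0.001
```

```bash
python3 -m jog '[[0,0,0,0,0],[0,0,0,0,0],[0,0,0,0,0],[0,0,0,0,0],[0,0,0,0,0],[0,0,0,0,0]]' && python3 -m jog '[[0,0,0,0.1,0],[0,0,0,0.2,0],[0,0,0,0.3,0],[0,0,0,0.4,0],[0,0,0,0.5,0],[0,0,0,0.6,0],[0,0,0,0.7,0],[0,0,0,0.777,0],[0,0,0,0.777,0],[0,0,0,0.777,0],[0,0,0,0.777,0]]'
```

```text
t: 33.35
tool_pos: [0.5064, -0.2689, 0.073]
tcp_rot: [-0.414, 0.91, -0.0, 0.0]
force: [-2.0, 2.9, 6.2]
finger_gap: 0.13
grip_force: 59.9
t: 34.72
tool_pos: [0.506, -0.2679, 0.073]
tcp_rot: [0.183, 0.983, 0.001, -0.0]
force: [-2.4, 7.6, 7.2]
finger_gap: 0.127
grip_force: 60.2
```

```bash
python3 -m jog '[[0,0,0,0,0.3],[0,0,0,0,0.5],[0,0,0,0,0.5],[0,0,0,0,0.5],[0,0,-0.2,0,0.5],[0,0,-0.4,0,0.6],[0,0,-0.6,0,0.6],[0.06,0,-0.6,0,0.6],[0.06,0,-0.6,0,0.6]]'
python3 - <<'E'
from h import *
im,d,C=grab("wrist","w8");X=cloud(C,d)
m=(X[...,2]>.088)&(X[...,2]<.1)&(abs(X[...,0]-.508)<.05)&(abs(X[...,1]+.269)<.05)
q=X[m];print(m.sum(),((np.percentile(q,1,0)+np.percentile(q,99,0))/2).round(4),cv2.minAreaRect(q[:,:2].astype(np.float32)))
ys,xs=np.where(m);u,v=int(xs.mean()),int(ys.mean());print(u,v)
cv2.imwrite("pics/w8c.png",cv2.resize(im[max(0,v-75):v+75,u-105:u+105,::-1],(784,560),interpolation=2))
go([.47,-.269,.24],2.4)
E
```

```text
t: 35.85
tool_pos: [0.489, -0.2627, 0.2521]
tcp_rot: [0.183, 0.983, 0.0, 0.001]
force: [-0.6, 0.5, 0.0]
finger_gap: 0.599
grip_force: 0.0
505 [ 0.5058 -0.2683  0.0925] ((0.506137490272522, -0.2686958611011505), (0.012015038169920444, 0.041647154837846756), 68.76146697998047)
324 200
t 35.9 at [ 0.4892 -0.2628  0.2513] phi 158.92 -> [0.47, -0.269, 0.24] d [ 0.052 -0.042  0.038] yaw 1.739
```

View pics/w8c.png

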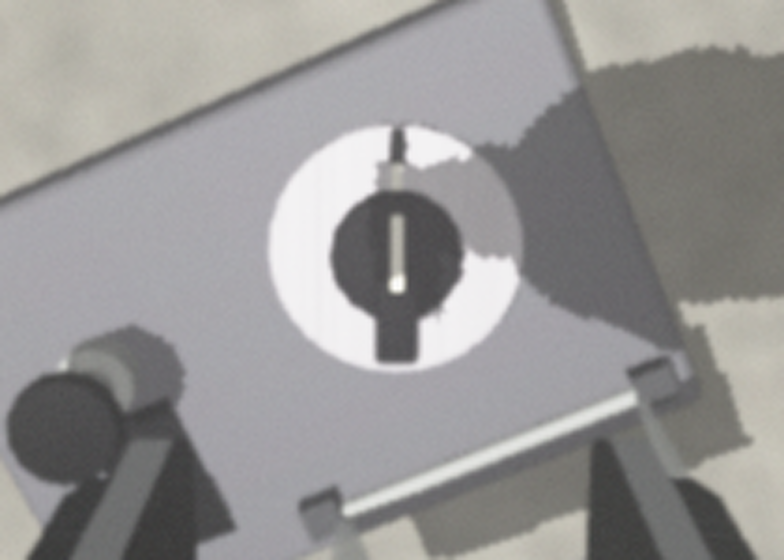

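The pointer line is at crop (398,250) and lines up with the black mark at (398,145). The bar measures 158.8° against the mark's 159°. Now I go over to the raised grip.

```bash
python3 -c "
from h import *
go([.651,-.2622,.25],182.5)"
```

```text
t 35.9 at [ 0.4892 -0.2628  0.2513] phi 158.92 -> [0.651, -0.2622, 0.25] d [-0.502  0.196  0.004] yaw -0.262
```

```bash
python3 -m jog '[[0,0,-0.05,-0.1,0.7],[-0.1,0.04,-0.05,-0.262,0.7],[-0.3,0.117,-0.05,-0.262,0.7],[-0.502,0.196,-0.05,-0.262,0.7],[-0.502,0.196,-0.02,-0.262,0.7],[-0.502,0.196,0,-0.262,0.7],[-0.502,0.196,0,-0.262,0.7]]'
python3 - <<'E'
from h import *
for n in("side","scene"):
  im,d,C=grab(n,n+"9");X=cloud(C,d)
  m=(X[...,2]>.14)&(X[...,2]<.18)&(X[...,0]>.64)&(X[...,0]<.67)&(abs(X[...,1]+.262)<.02);q=X[m];print(n,m.sum(),q.min(0).round(3) if len(q) else"",q.max(0).round(3) if len(q) else "")
go([.652,-.2622,.147],182.5)
E
```

```text
t: 36.78
tool_pos: [0.65, -0.2623, 0.2508]
tcp_rot: [-0.022, 1.0, 0.0, -0.001]
force: [-1.1, -0.7, -0.2]
finger_gap: 0.704
grip_force: 0.0
side 92 [ 0.64  -0.275  0.158] [ 0.659 -0.25   0.173]
scene 105 [ 0.64  -0.274  0.155] [ 0.66  -0.25   0.172]
t 36.88 at [ 0.6505 -0.2625  0.2526] phi -177.52 -> [0.652, -0.2622, 0.147] d [-0.005  0.001  0.352] yaw -0.0
```

```bash
python3 -m jog '[[-0.008,0,0.15,0,0.7],[-0.008,0,0.27,0,0.7],[-0.008,0,0.34,0,0.7],[-0.008,0,0.35,0,0.7],[-0.008,0,0.35,0,0.7],[-0.008,0,0.35,0,0],[-0.008,0,0.35,0,0],[-0.008,0,0.35,0,0],[-0.008,0,0.35,0,0],[-0.008,0,0.35,0,0],[-0.008,0,0.35,0,0]]'
```

```text
t: 38.25
tool_pos: [0.6542, -0.2616, 0.1479]
tcp_rot: [-0.022, 1.0, -0.0, 0.001]
force: [-0.5, 3.7, 7.0]
finger_gap: 0.264
grip_force: 59.0
```

```bash
python3 -m jog '[[0.041,0,-0.024,0,0],[0.076,0,-0.041,0,0],[0.114,0,-0.055,0,0],[0.152,0,-0.066,0,0],[0.191,0,-0.073,0,0],[0.231,0,-0.076,0,0],[0.271,0,-0.077,0,0],[0.31,0,-0.073,0,0],[0.349,0,-0.067,0,0],[0.388,0,-0.057,0,0],[0.425,0,-0.043,0,0],[0.462,0,-0.027,0,0],[0.496,0,-0.007,0,0],[0.529,0,0.015,0,0],[0.56,0,0.041,0,0],[0.588,0,0.069,0,0],[0.604,0,0.087,0,0],[0.614,0,0.1,0,0],[0.614,0,0.1,0,0]]'
```

```text
t: 40.62
tool_pos: [0.4672, -0.2698, 0.1168]
tcp_rot: [-0.022, 1.0, 0.001, -0.002]
force: [-4.1, 4.7, 6.4]
finger_gap: 0.264
grip_force: 67.0
```

```bash
python3 -m jog '[[0,0,0,0,0.4],[0,0,0,0,0.7],[0,0,0,0,0.7],[0,0,0,0,0.7],[0,0,-0.1,0,0.7],[0,0,-0.2,0,0.7],[0,0,-0.3,0,0.3],[0,0,-0.3,0,0],[0,0,-0.3,0,0],[0,0,-0.3,0,0],[0,0,-0.3,0,0]]'
python3 - <<'E'
from h import *
for n in("side","scene"):
  im,d,C=grab(n,n+"10");X=cloud(C,d)
  m=(X[...,2]>.12)&(X[...,2]<.16)&(X[...,0]>.45)&(X[...,0]<.49)&(abs(X[...,1]+.27)<.02);q=X[m];print(n,m.sum(),q.min(0).round(3),q.max(0).round(3))
  m=(X[...,2]>.0955)&(X[...,2]<.101)&(abs(X[...,0]-.512)<.03)&(abs(X[...,1]+.369)<.03);q=X[m];print("pl",m.sum(),((q.min(0)+q.max(0))/2).round(4))
go([.5115,-.369,.15],182.5);go([.5115,-.369,.106],182.5)
E
```

```text
t: 42.0
tool_pos: [0.4693, -0.27, 0.2055]
tcp_rot: [-0.022, 1.0, 0.0, -0.001]
force: [-0.8, 0.2, -0.3]
finger_gap: 0.003
grip_force: 0.0
side 92 [ 0.461 -0.283  0.121] [ 0.475 -0.259  0.144]
pl 155 [ 0.511  -0.3694  0.0982]
scene 77 [ 0.465 -0.282  0.122] [ 0.478 -0.258  0.142]
pl 88 [ 0.514  -0.3685  0.0977]
t 42.1 at [ 0.4695 -0.2701  0.2059] phi -177.49 -> [0.5115, -0.369, 0.15] d [-0.125 -0.336  0.186] yaw 0.0
t 42.1 at [ 0.4695 -0.2701  0.2059] phi -177.49 -> [0.5115, -0.369, 0.106] d [-0.126 -0.336  0.333] yaw 0.0
```

The cover is shut, with the grip top back at 0.143. Now the plunger.

```bash
python3 -m jog '[[-0.125,-0.336,0,0,0],[-0.125,-0.336,0,0,0],[-0.125,-0.336,0.15,0,0],[-0.125,-0.336,0.28,0,0],[-0.125,-0.336,0.33,0,0],[-0.125,-0.336,0.36,0,0],[-0.125,-0.336,0.38,0,0],[-0.125,-0.336,0.4,0,0],[-0.125,-0.336,0.41,0,0],[-0.125,-0.336,0.415,0,0],[-0.125,-0.336,0.42,0,0],[-0.125,-0.336,0.42,0,0]]'
```

```text
t: 43.6
tool_pos: [0.5121, -0.3695, 0.0841]
tcp_rot: [-0.022, 1.0, -0.001, 0.001]
force: [-4.3, 3.7, 13.9]
finger_gap: -0.001
grip_force: 6.5
```

```bash
python3 -m jog '[[0,0,0.005,0,0],[0,0,0.005,0,0]]'; python3 -m jog '[[0,0,-0.02,0,0],[0,0,-0.1,0,0],[0,0,-0.3,0,0],[0,0,-0.5,0,0],[0.2,0,-0.6,0,0],[0.3,0,-0.6,0,0],[0.3,0,-0.6,0,0],[0.3,0,-0.6,0,0]]'
python3 - <<'E'
from h import *
for n in("side","scene"):
  im,d,C=grab(n,n+"11");X=cloud(C,d)
  m=(X[...,2]>.08)&(X[...,2]<.101)&(abs(X[...,0]-.512)<.03)&(abs(X[...,1]+.369)<.022);q=X[m];print("pl top",np.percentile(q[:,2],90).round(4))
  m=(X[...,2]>.066)&(X[...,2]<.082)&(abs(X[...,1]-.063)<.03)&(abs(X[...,0]-.55)<.04);q=X[m];print("post",((q.min(0)+q.max(0))/2).round(4))
  m=(X[...,2]>.12)&(X[...,2]<.16)&(X[...,0]>.45)&(X[...,0]<.49)&(abs(X[...,1]+.27)<.02);q=X[m];print("grip",q.max(0).round(3))
E
```

```text
t: 43.85
tool_pos: [0.5122, -0.3696, 0.0839]
tcp_rot: [-0.023, 1.0, -0.001, 0.001]
force: [-5.4, 5.0, 18.4]
finger_gap: 0.002
grip_force: 9.4
t: 44.85
tool_pos: [0.4222, -0.3733, 0.2593]
tcp_rot: [-0.022, 1.0, -0.0, 0.001]
force: [0.5, 0.0, -0.7]
finger_gap: -0.001
grip_force: 0.0
pl top 0.0993
post [0.5633 0.0629 0.0732]
grip [ 0.465 -0.259  0.141]
pl top 0.0976
post [0.5649 0.0637 0.0728]
grip [ 0.479 -0.258  0.142]
```

View pics/side11.png

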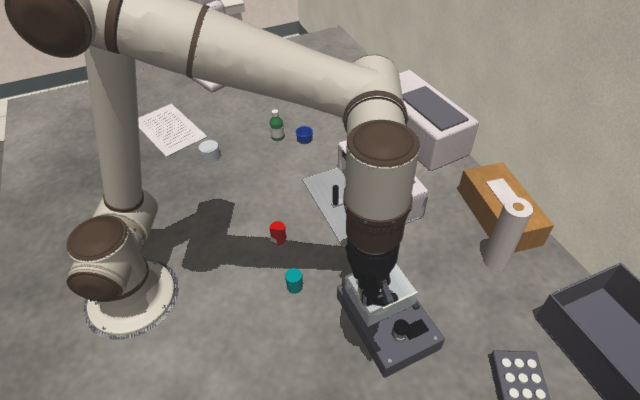

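The side view shows the cover shut at (385,290), the plunger back up at (403,328), the tray home with its post at (336,195), and the bystanders where they were. Handing in.

```bash
python3 -c "
from bench import *
print(finish_job())"
```

```text
the job is handed in; nothing more can be done
None
```

I handed the job in at about 45 s of robot time, with every step done in order and checked by camera or force reading: both pots found on the bench are in the tray and home, the knob is on the mark, the cover is shut, and the plunger was pressed and came back up; the hand-in call gave no verdict.

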